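# Set the stitch size on a knitting carriage by clicks

## Robot

A 6-joint arm with a two-finger parallel gripper is mounted at the origin on the work surface. World frame = base frame: x ahead of the robot, y to its left, z up, the work surface at z = 0. Lengths are in m, angles in rad, forces in N, time in s.
With the tool pointing down it reaches from about 0.375 to 0.975 m from the base axis. Payload 3.8 kg.
Tool frame: the origin (TCP) lies midway between the tips of the shut fingers; the grasp point (between the pads) lies 19 mm behind it; x points along the fingers, y is the direction in which the jaws open and shut, and the axes are right-handed (so a half turn about x gives the same grasp; the last joint's range is limited). The gripper opens to 88 mm and grips with 3 to 60 N. Pads are 18 mm wide; open, the fingers measure 123 mm over their backs; the gripper's body (75 mm by 187 mm) begins 45 mm behind the grasp point.
Start: joints at [1.101, 0.264, 1.604, -0, 1.274, -0.037], TCP at [0.283, 0.613, 0.239] pointing down, gripper open.
Joint ranges: [-2.63, 2.63], [-0.94, 2.18], [0.31, 2.57], [-1.31, 4.45], [0, 2.66], [-2.55, 2.55]. Speed limits (rad/s): [2.57, 2.57, 3.14, 3.14, 3.14, 3.14].

## Interface

Orientations are given as a rotation vector (axis times angle).
In Python, from cell import manip, inverse_kinematics, cams, order gives the robot as it stands. Calls block until the motion is done:
- manip.move_pose(position, orientation): joint-space move of the TCP to a pose.
- manip.move_linear(position, rate=0.15, rot=None): straight line of the TCP; rot=None keeps the orientation; rate is the mean speed in m/s.
- manip.set_joints(angles): joint-space move.
- manip.set_gripper(opening, force=None): finger opening in m; force is the grip in N (None keeps the last); returns when the fingers have stopped.
- manip.dwell(seconds).
- inverse_kinematics(position, orientation): joint angles nearest the present ones, or None.
- manip.state(): the state.
- cams.capture(name): name is "scene" or "top" or "wrist"; returns a dict with "image" (420x560x3 uint8, blue, green, red), "z_map" (420x560 float32, m along the optical axis (not along the pixel's ray), 0 where there is no reading), "intrinsics" (3x3 intrinsics, pixels), "position" and "orientation" of the camera in the world; the wrist camera has in their place "T_tool_cam" (4x4, takes a point from camera to tool coordinates, whose origin is the TCP and whose axes are the tool frame's). Camera axes: x right, y down, z forward; pixel columns grow to the right and rows downward; lengths in m; the calibration is good to about 2 mm. A picture is of the moment at which its call begins: read the wrist's pose just before it.
A pose or a line that the arm cannot do raises manip.IKError and nothing moves.
- order.close_job(): hands the job in, once; it reports no verdict.
The state is a dict: "clock": time; "joint_pos": joint angles; "joint_velocities": joint speeds; "tau": joint torques, N m; "tool_pos": TCP position; "tcp_rot": TCP orientation; "contact_force": force on the tool from outside, world axes, zero at the start; "moment": the same for the moment, N m; "gripper_width": finger opening in m.
Only numpy, scipy, OpenCV 4.12 (cv2) and the standard library are available. Lean on these libraries where they do the work, as an engineer would, in place of code of your own. Each camera call takes 0.05 s, during which the arm holds its last target. There are 200 camera calls.

## Task

The red stitch-size lever on the knitting machine's carriage has been left out at an old setting: with a fingertip push it back home against its stop at the front (needle-hook) end of its slot, then push it out again, click by click, and leave it resting in the third click from home, without ever running it past the third. Only push the lever, gently and without pinching it; leave the carriage standing where it is on its rails, and leave the yarn cones and hand tools alone.

Things in the scene. Friction and masses are not known exactly. Their poses are not given: they have to be found in the camera images.
- carriage: Cream carriage of a flat-bed knitting machine, 190 mm deep (x), 270 wide (y). Origin on the bed's centre line under its middle; its flat level deck is 48 mm higher. Axes: -x to the machine's front edge (needle hooks), y along the bed, z up. It slides along y on its rails with about 9 N drag. Black arched handle on the +y half (y -1 to 125, x 21 to 39 mm), 58 mm above the deck.
- stitch_lever (a joint): Travel (m) of the red lever on the carriage's -y half: 0 = home, at the front (-x) end of its slot; grows along carriage +x. Seven detents 9 mm apart, 0 to 54 mm; 27 mm is the third click from home; stops 1.5 mm past the end detents. Leaving a detent takes about 4 N, falling to nothing half-way, where the lever jumps on by itself into the next. Starts one or two clicks out or between them.
- lever_top (a point): Centre of the top of the lever's red thumb paddle (white line across it); moves with the lever. The paddle is an upright flat plate 10 mm thick along the slot (x), 26 mm wide (y), from 4 to 27 mm above the deck, on a shoe 18 by 22 mm, 5 mm high. Before and behind it along the slot, from home to third click, the deck is bare for 45 mm or more. Axes as the carriage's.
- lever_home (a point): Point on the deck, in the middle of the slot, under the lever's centre when the lever is home; fixed to the carriage, axes as the carriage's. The slot runs from here along +x, in a dark plate with a pair of white ticks to each click: long ticks at home, third and sixth, short ones between.
- cone_mustard: Mustard yarn cone standing on the table behind the machine, 92 mm across its base and 170 mm tall, 0.4 kg; origin under its base. Leave alone.
- cone_teal: Teal yarn cone, same size, also standing behind the machine; origin under its base. Leave alone.
- latch_tool: Blue-handled latch tool lying on the table in front of the machine, 157 mm long, 16 mm wide, 14 mm high; origin near its middle, on the table. Leave alone.
- claw_weight: Dark steel claw weight, 56 by 30 by 18 mm, with four wire claws, lying on the table in front of the machine; origin under its block. Leave alone.

How it is judged:
On the way:
1. the stitch-size lever is pushed back home against its stop (value of joint stitch_lever below 0.002 m), for 0.1 s.
At the end, for the whole second after the job is handed in: After having been home (within 2 mm), the stitch-size lever rests in the third detent, 27 mm from home within 2.5 mm, and the carriage stands within 12 mm of where it was (value of joint stitch_lever between 0.0245 and 0.0295 m and velocity of joint stitch_lever between -0.005 and 0.005 m/s and distance of carriage from where it was at the start of the episode below 0.012 m); the robot touches nothing.
It fails at once if the lever is run past the third click (more than 5 mm beyond it) (value of joint stitch_lever above 0.032 m).
It fails at once if the lever or carriage is pinched or forced (over 30 N from the fingers) (contact force between the fingers and carriage above 30 N).
It fails at once if the carriage is shoved along its rails by more than 12 mm (distance of carriage from where it was at the start of the episode above 0.012 m).
It fails at once if a yarn cone or hand tool is moved by more than 15 mm or lifted (distance of any of cone_mustard, cone_teal, latch_tool, claw_weight from where it was at the start of the episode above 0.015 m).
It also fails if it takes over 54 s, if anything falls off the work surface, if the arm or the gripper's body presses on something with over 40 N, if the wrist force passes 120 N, or if a joint passes its speed limit or range.

## Working session

There is one attempt and no reset: what is moved stays moved. The work goes in short steps, each a Python script; the robot and the scene stay as the last script left them, time stands still between calls to the robot, and variables do not carry over. Pictures are saved under pics/ and viewed, about 8 in all and at most 12, crops included, and the job is handed in when it is done.

```bash
mkdir -p pics; cat > h.py <<'E'
import numpy as np, cv2
from scipy.spatial.transform import Rotation as R
from cell import manip, inverse_kinematics, cams, order
def shot(name, fn):
    s=manip.state(); c=cams.capture(name); cv2.imwrite(fn,c["image"])
    if "T_tool_cam" in c:
        T=np.eye(4);T[:3,:3]=R.from_rotvec(s["tcp_rot"]).as_matrix();T[:3,3]=s["tool_pos"]; T=T@c["T_tool_cam"]
    else:
        T=np.eye(4);o=np.array(c["orientation"],float)
        T[:3,:3]=o if o.shape==(3,3) else R.from_rotvec(o).as_matrix();T[:3,3]=c["position"]
    z=c["z_map"];K=np.array(c["intrinsics"]);v,u=np.mgrid[:z.shape[0],:z.shape[1]]
    P=np.stack([(u-K[0,2])/K[0,0]*z,(v-K[1,2])/K[1,1]*z,z],-1)@T[:3,:3].T+T[:3,3]
    P[z==0]=np.nan
    return c["image"],P,T,K
E
python3 - <<'E'
from h import *
print({k:np.round(v,3) for k,v in manip.state().items()})
for n in("top","scene"):
    im,P,T,K=shot(n,f"pics/{n}1.png"); np.save(f"{n}P.npy",P); print(n,T.round(3),K[0,0])
    hsv=cv2.cvtColor(im,cv2.COLOR_BGR2HSV)
    m=((hsv[...,0]<6)|(hsv[...,0]>174))&(hsv[...,1]>150)&(hsv[...,2]>80)
    k,l,st,ce=cv2.connectedComponentsWithStats(m.astype(np.uint8))
    for i in range(1,k):
        if st[i,4]>15: print(st[i],ce[i].round(1),np.nanmedian(P[l==i],0).round(3))
E
```

```text
{'clock': np.float64(0.0), 'joint_pos': array([ 1.101,  0.265,  1.605, -0.   ,  1.274, -0.037]), 'joint_velocities': array([ 0.   , -0.002,  0.002,  0.002, -0.001,  0.001]), 'tau': array([-1.0000e-03, -5.0210e+01, -3.5688e+01,  7.3000e-02,  2.9000e-02,
       -0.0000e+00]), 'tool_pos': array([0.283, 0.612, 0.237]), 'tcp_rot': array([ 0.338,  1.545, -0.341]), 'contact_force': array([-0.779,  0.434, -0.789]), 'moment': array([ 0.005, -0.027, -0.014]), 'gripper_width': np.float64(0.088)}
top [[ 0.008 -0.982  0.188  0.445]
 [-1.    -0.012 -0.02  -0.001]
 [ 0.021 -0.188 -0.982  0.753]
 [ 0.     0.     0.     1.   ]] 415.6376296997509
[368 219  19  13 169] [376.  224.8] [ 0.536 -0.161  0.126]
scene [[-0.256  0.812 -0.525  1.041]
 [ 0.967  0.206 -0.151  0.111]
 [-0.015 -0.546 -0.838  0.829]
 [ 0.     0.     0.     1.   ]] 482.0390507056499
[ 33  11  16  18 175] [40.7 18.3] [ 0.172 -0.759  0.08 ]
[205 162  15  12 136] [212.3 167.5] [ 0.547 -0.162  0.122]
```

View pics/top1.png

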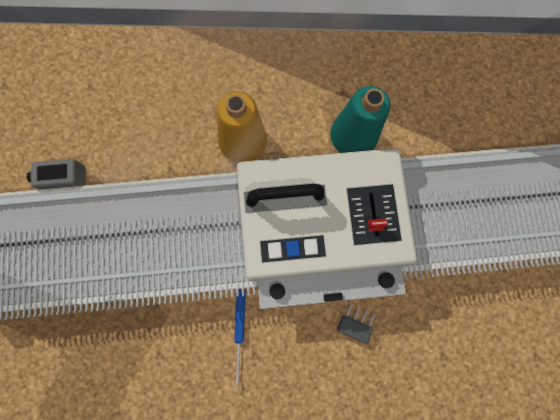

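```bash
python3 - <<'E'
import cv2;im=cv2.imread('pics/top1.png');cv2.imwrite('pics/crop.png',cv2.resize(im[150:330,300:500],None,fx=3,fy=3,interpolation=cv2.INTER_CUBIC))
E
```

```text
(no output)
```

View pics/scene1.png

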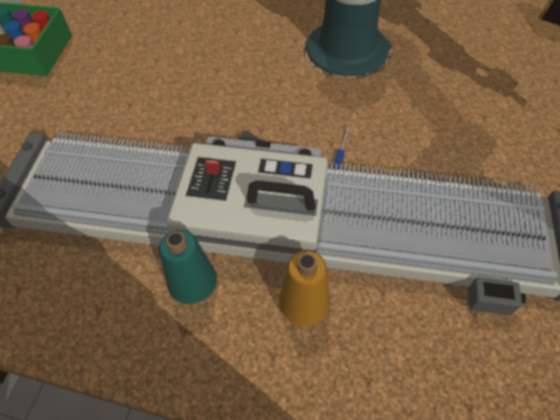

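Top view: the lever's red paddle is at (376,225) in a dark plate on the carriage's right (-y) half. The carriage deck spans about (238-412, 152-275), turned slightly. The scene view agrees. Next I fit the deck and look from close by.

```bash
python3 - <<'E'
from h import *
P=np.load('topP.npy'); 
sub=P[150:280,235:415]; h=np.nanmedian(sub[...,2]); print('deck z',h)
m=(abs(P[...,2]-h)<.007); m[:140]=0;m[290:]=0;m[:,:225]=0;m[:,425:]=0
pts=(P[m][:,:2]*1000).astype(np.float32)
r=cv2.minAreaRect(pts); print(r)
a=r[2]; w,d=r[1]
yaw=a if w<d else a-90   # short side = carriage x
yaw=(yaw+90)%180-90; print('yaw deg',yaw,'n',len(pts))
for s in (1,-1):
    yy=np.deg2rad(yaw); ty=s*np.array([-np.sin(yy),np.cos(yy),0]); tx=np.array([0,0,-1.]); M=np.stack([tx,ty,np.cross(tx,ty)],1)
    rv=R.from_matrix(M).as_rotvec(); 
    q=inverse_kinematics([.53,-.161,.30],rv); print(s,rv.round(3),None if q is None else np.round(q,2))
E
```

```text
deck z 0.10841861896612254
((579.8445434570312, -81.75164794921875), (226.49407958984375, 274.03173828125), 6.0594048500061035)
yaw deg 6.0594048500061035 n 18518
1 [-0.083  1.569  0.083] [-0.34  0.    1.79  0.    1.35 -2.02]
-1 [ 2.167  0.115 -2.167] [-0.34  0.    1.79 -0.    1.35  1.13]
```

```bash
cat >> h.py <<'E'
def rv(yaw_deg,s=-1):
    yy=np.deg2rad(yaw_deg); ty=s*np.array([-np.sin(yy),np.cos(yy),0]); tx=np.array([0,0,-1.])
    return R.from_matrix(np.stack([tx,ty,np.cross(tx,ty)],1)).as_rotvec()
E
python3 - <<'E'
from h import *
p=manip.state()["tool_pos"]
manip.move_linear([p[0],p[1],.32],rate=.2)
manip.move_pose([.54,-.16,.29],rv(6.06))
manip.set_gripper(0,5)
im,P,T,K=shot("wrist","pics/w1.png");np.save("w1P.npy",P);np.save("w1T.npy",T);np.save("w1K.npy",K)
s=manip.state();print(s["clock"],s["tool_pos"],s["contact_force"],s["gripper_width"],T.round(3))
E
```

```text
4.875 [ 0.53998896 -0.1599921   0.28997562] [-1.01124871 -0.27729487  1.09185803] 0.0004527039508526841 [[ 0.105 -0.953 -0.283  0.613]
 [-0.994 -0.101 -0.03  -0.152]
 [ 0.     0.285 -0.959  0.436]
 [ 0.     0.     0.     1.   ]]
```

View pics/w1.png

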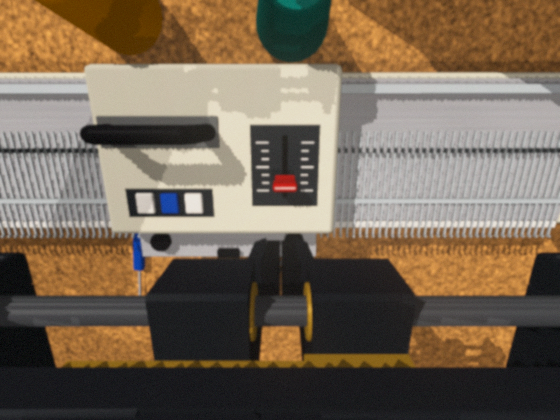

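The wrist view shows the paddle at (285,183), with tick rows from y≈143 (sixth) to ≈190 (home), squared up to the image. Closed fingertips are near (280,245). I'll enlarge the plate and compute tick and lever positions.

```bash
cat >> h.py <<'E'
def onplane(u,v,T,K,z):
    d=T[:3,:3]@np.linalg.solve(K,[u,v,1.]); return T[:3,3]+d*(z-T[2,3])/d[2]
E
python3 - <<'E'
from h import *
im=cv2.imread('pics/w1.png');P,T,K=[np.load(f'w1{k}.npy') for k in 'PTK']
cv2.imwrite('pics/w1c.png',cv2.resize(im[120:215,240:330],None,fx=6,fy=6,interpolation=cv2.INTER_CUBIC))
dz=np.nanmedian(P[75:110,150:240,2]);print('deck z wrist',dz, 'right strip',np.nanmedian(P[120:220,324:330,2]))
g=cv2.cvtColor(im,cv2.COLOR_BGR2GRAY);hsv=cv2.cvtColor(im,cv2.COLOR_BGR2HSV)
sub=np.zeros_like(g);sub[128:203,253:317]=(g[128:203,253:317]>110)&(hsv[128:203,253:317,1]<90)
k,l,st,ce=cv2.connectedComponentsWithStats(sub)
for i in range(1,k):
    if st[i,4]>5: print('tick',st[i],ce[i].round(1),onplane(*ce[i],T,K,dz).round(4))
m=(((hsv[...,0]<8)|(hsv[...,0]>172))&(hsv[...,1]>130)&(hsv[...,2]>60)).astype(np.uint8);m[:120]=0;m[210:]=0
k,l,st,ce=cv2.connectedComponentsWithStats(m);i=1+st[1:,4].argmax()
q=P[l==i];print('red',st[i],ce[i],np.nanpercentile(q,[2,50,98],axis=0).round(4))
top=q[q[:,2]>dz+.022];print(len(top),np.nanmean(top,0))
# edge directions: deck rear edge and right edge
dm=(abs(P[...,2]-dz)<.006);dm[235:]=0
r=cv2.minAreaRect((P[dm][:,:2]*1000).astype(np.float32));print(r)
E
```

```text
deck z wrist 0.10798497986229855 right strip 0.10799410326843112
tick [255 141  14   3  39] [261.7 142. ] [ 0.5828 -0.1348  0.108 ]
tick [301 141  14   3  39] [307.3 142. ] [ 0.588  -0.1847  0.108 ]
tick [261 149   8   4  26] [264.5 150.4] [ 0.574  -0.1387  0.108 ]
tick [301 149   8   4  27] [304.4 150.4] [ 0.5786 -0.1827  0.108 ]
tick [261 157   8   4  29] [264.6 158.6] [ 0.565  -0.1397  0.108 ]
tick [301 157   8   4  27] [304.4 158.6] [ 0.5697 -0.1838  0.108 ]
tick [256 165  13   4  49] [262.1 166.5] [ 0.5558 -0.1377  0.108 ]
tick [301 165  13   4  47] [306.9 166.5] [ 0.5611 -0.1877  0.108 ]
tick [262 173   7   4  24] [265.  174.5] [ 0.5471 -0.1417  0.108 ]
tick [301 173   7   4  24] [304.  174.5] [ 0.5518 -0.1857  0.108 ]
tick [262 181   7   4  23] [265.1 182.4] [ 0.538  -0.1426  0.108 ]
tick [300 181   8   4  27] [303.6 182.4] [ 0.5426 -0.1864  0.108 ]
tick [257 189  12   3  36] [262.5 190. ] [ 0.5288 -0.1405  0.108 ]
tick [301 189  12   3  30] [307.4 190. ] [ 0.5342 -0.1919  0.108 ]
red [272 174  26  19 372] [284.38172043 182.5483871 ] [[ 0.5293 -0.1766  0.1081]
 [ 0.5453 -0.1642  0.1286]
 [ 0.5504 -0.1518  0.1358]]
175 [ 0.54228222 -0.16445011  0.13384963]
((591.6561889648438, -81.42536926269531), (244.62448120117188, 274.2196960449219), 6.0822672843933105)
```

View pics/w1c.png

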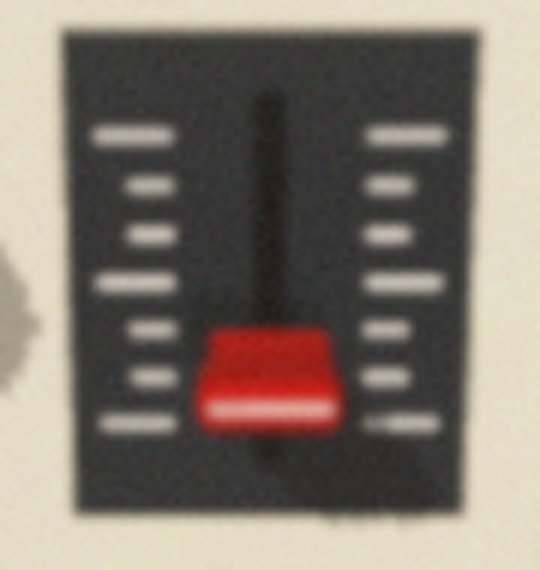

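The paddle's line at (285,188.2), taken at its top height, puts the lever about 9 mm (one click) out. Home is at about (0.5315, -0.1662), deck z 0.108. Next I push it home from the rear side under force watch.

```bash
cat >> h.py <<'E'
YAW=6.3; A=np.array([np.cos(np.deg2rad(YAW)),np.sin(np.deg2rad(YAW)),0]); H=np.array([.5315,-.1662,.108])
def at(s,up): return H+A*s+[0,0,up]
def fa(): 
    f=np.array(manip.state()["contact_force"]); return f@A,f
def spos(): return (np.array(manip.state()["tool_pos"])-H)@A
E
python3 - <<'E'
from h import *
T,K=np.load('w1T.npy'),np.load('w1K.npy')
print('lever s est',(onplane(284.6,188,T,K,.135)-H)@A*1000)
manip.move_pose(at(.040,.06),rv(YAW)); manip.move_linear(at(.038,.010),rate=.06); manip.dwell(.2)
f0=fa(); print('f0',f0, manip.state()["clock"])
s=.038
while s>.006:
    s-=.001; manip.move_linear(at(s,.010),rate=.02); f=fa()[0]-f0[0]
    print(round(s*1e3,1),round(spos()*1e3,2),round(f,2),end=' | ')
    if f>7 or np.linalg.norm(fa()[1]-f0[1])>12: break
manip.dwell(.25); print('\nend',spos()*1e3,fa(),manip.state()["clock"])
im,P,T,K=shot("wrist","pics/w2.png")
cv2.imwrite('pics/w2c.png',cv2.resize(im[100:340,160:400],None,fx=2.4,fy=2.4,interpolation=cv2.INTER_CUBIC))
E
```

```text
lever s est 8.929153320027574
f0 (np.float64(-0.005287413393220776), array([-0.06626027,  0.55199428, -0.0645492 ])) 6.625
37.0 37.01 -0.3 | 36.0 35.9 -0.24 | 35.0 34.92 -0.7 | 34.0 33.93 0.96 | 33.0 32.95 0.13 | 32.0 31.91 0.41 | 31.0 30.95 0.34 | 30.0 29.94 0.47 | 29.0 28.93 -0.4 | 28.0 27.94 0.33 | 27.0 26.94 0.64 | 26.0 25.94 -0.62 | 25.0 25.18 0.71 | 24.0 24.64 3.05 | 23.0 22.72 1.41 | 22.0 21.38 0.18 | 21.0 20.45 0.46 | 20.0 19.79 -0.09 | 19.0 18.92 -0.17 | 18.0 17.93 -0.48 | 17.0 16.95 0.24 | 16.0 16.18 0.52 | 15.0 15.62 3.59 | 14.0 14.66 5.13 | 13.0 14.6 8.57 | 
end 14.588946294028641 (np.float64(7.384862615372785), array([ 7.22203093,  1.8813245 , -4.88260472])) 13.125
```

View pics/w2c.png

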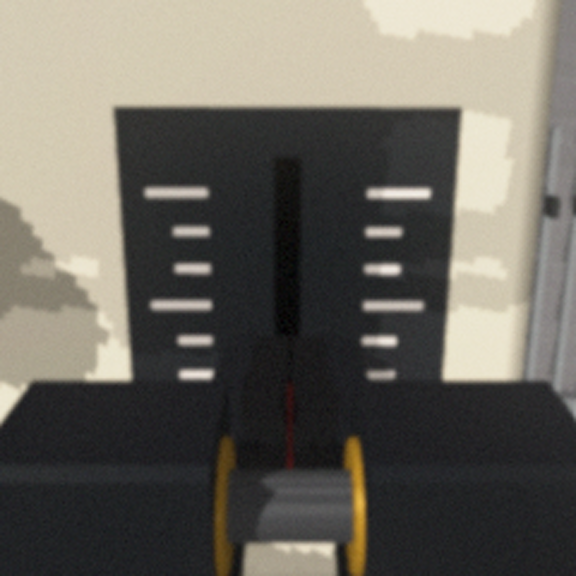

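The lever moved one click at TCP s≈25→16 mm and hit its stop at 14.6 mm with 7–8 N, so it was home. The picture shows the fingers covering the home end, with the slot empty behind them. Next I go round to the front and push out two clicks.

```bash
python3 - <<'E'
from h import *
manip.move_linear(at(.026,.010),rate=.05); manip.move_linear(at(.026,.048),rate=.1)
manip.move_linear(at(-.028,.048),rate=.1); manip.move_linear(at(-.028,.010),rate=.06); manip.dwell(.2)
f0=fa(); print('f0',f0, manip.state()["clock"])
s=-.028; log=[]
while s<-.0025:
    s+=.001; manip.move_linear(at(s,.010),rate=.02); F=fa(); f=F[0]-f0[0]
    log.append((s,spos(),f)); print(round(s*1e3,1),round(spos()*1e3,2),round(f,2),end=' | ')
    if np.linalg.norm(F[1]-f0[1])>10: print('force stop');break
print('\nend',spos()*1e3,fa(),manip.state()["clock"])
im,P,T,K=shot("wrist","pics/w3.png")
cv2.imwrite('pics/w3c.png',cv2.resize(im[100:340,160:400],None,fx=2.4,fy=2.4,interpolation=cv2.INTER_CUBIC))
E
```

```text
f0 (np.float64(0.0753921038772995), array([-0.03144822,  0.9718966 , -0.46930769])) 15.7917
-27.0 -26.81 -0.84 | -26.0 -25.96 -0.71 | -25.0 -24.94 0.6 | -24.0 -23.93 -0.43 | -23.0 -22.91 -0.61 | -22.0 -21.95 0.91 | -21.0 -20.93 0.55 | -20.0 -19.94 0.73 | -19.0 -18.94 0.22 | -18.0 -17.92 0.13 | -17.0 -16.93 -0.57 | -16.0 -15.91 0.25 | -15.0 -14.93 0.24 | -14.0 -14.45 -2.64 | -13.0 -13.08 -2.58 | -12.0 -11.63 -1.62 | -11.0 -10.49 -0.47 | -10.0 -9.66 -0.3 | -9.0 -8.86 -0.15 | -8.0 -7.94 0.39 | -7.0 -6.92 -0.22 | -6.0 -5.95 -0.55 | -5.0 -5.45 -2.69 | -4.0 -4.14 -2.34 | -3.0 -2.54 -0.14 | -2.0 -1.5 -0.24 | 
end -1.4990847455820684 (np.float64(-0.16477925150535064), array([-0.14634882, -0.17600915, -0.16975719])) 22.2917
```

View pics/w3c.png

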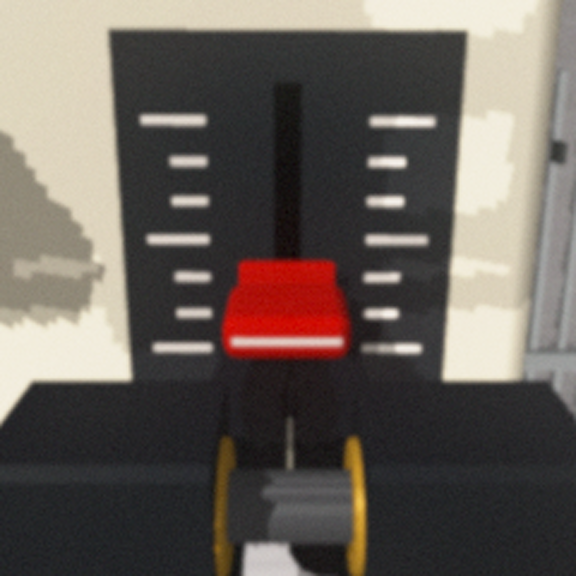

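Two releases were seen, with contacts at TCP s≈-14.9 and -5.9 mm. The picture shows the paddle's line at crop (287,342), clear ahead of the finger. I'll check the value, then push the third click.

```bash
python3 - <<'E'
from h import *
def lev(T,K,im,v0=None):
    hsv=cv2.cvtColor(im,cv2.COLOR_BGR2HSV)
    m=(((hsv[...,0]<8)|(hsv[...,0]>172))&(hsv[...,1]>150)&(hsv[...,2]>130)).astype(np.uint8)
    k,l,st,ce=cv2.connectedComponentsWithStats(m); return st[1+st[1:,4].argmax()]
im,P,T,K=shot("wrist","pics/w4.png")
print('lever s before',(onplane(160+286/2.4-.3,100+342/2.4-.3,T,K,.135)-H)@A*1000)
f0=fa(); s=-.002
while s<.0095:
    s+=.001 if s<.004 else .0005
    manip.move_linear(at(s,.010),rate=.02); F=fa(); f=F[0]-f0[0]
    print(round(s*1e3,1),round(spos()*1e3,2),round(f,2),end=' | ')
    if np.linalg.norm(F[1]-f0[1])>10: print('force stop');break
    if spos()>.0084 and f>-1: break
manip.dwell(.2); print('\nend',spos()*1e3,fa(),manip.state()["clock"])
s=spos(); manip.move_linear(at(s-.012,.010),rate=.05); manip.move_linear(at(s-.012,.182),rate=.15)
manip.move_linear([.54,-.16,.29],rate=.15); manip.dwell(.2)
im,P,T,K=shot("wrist","pics/w5.png");np.save("w5T.npy",T)
cv2.imwrite('pics/w5c.png',cv2.resize(im[120:215,240:330],None,fx=6,fy=6,interpolation=cv2.INTER_CUBIC))
im,P,_,_=shot("top","pics/top2.png"); 
d=cv2.absdiff(im,cv2.imread('pics/top1.png')).max(2);print(manip.state()["clock"])
E
```

```text
lever s before 13.405591501203606
-1.0 -0.8 -0.78 | 0.0 0.1 -0.45 | 1.0 1.09 0.46 | 2.0 2.08 -0.51 | 3.0 3.03 -0.63 | 4.0 3.57 -2.87 | 4.5 4.17 -2.47 | 5.0 5.17 -2.93 | 5.5 5.8 -1.48 | 6.0 6.23 -1.11 | 6.5 6.68 -1.41 | 7.0 7.19 -1.11 | 7.5 7.74 -0.29 | 8.0 8.21 -0.27 | 8.5 8.6 -0.73 | 
end 8.514521604416899 (np.float64(0.30297747209742254), array([ 0.30859598, -0.03421792, -0.86967564])) 26.3417
28.5833
```

View pics/w5c.png

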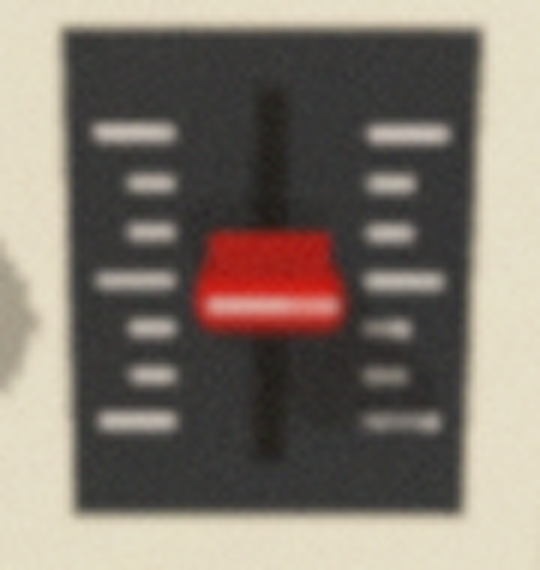

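```bash
python3 - <<'E'
from h import *
T=np.load('w5T.npy');K=np.load('w1K.npy')
for nm,v in(('start',410),('now',305)): print(nm,((onplane(284.6,120+v/6-.4,T,K,.135)-H)@A*1000).round(2))
g=[cv2.cvtColor(cv2.imread(f'pics/w{i}.png'),cv2.COLOR_BGR2GRAY).astype(np.float32)for i in(1,5)]
print('carriage shift px',cv2.phaseCorrelate(g[0][70:170,95:335].copy(),g[1][70:170,95:335].copy()))
s=manip.state();print(s["clock"],s["contact_force"])
E
```

```text
start 8.73
now 27.35
carriage shift px ((0.14207151670339613, -0.4840392912563587), 0.9526716911792755)
28.5833 [ 0.14752738 -0.36458152 -0.38172912]
```

The lever reads 27.4 mm, which is the third click (27 mm). The carriage shifted less than 1 px, and the robot is clear of everything.

```bash
python3 -c "
from h import *
order.close_job()"
```

```text
the job is handed in; nothing more can be done
```

The lever is resting in the third click from home, and I handed the job in at about 28.6 s of the 54 s allowed; no verdict is reported.

- **Home:** The lever started one click out. I pushed it home with the closed fingertips until it met its stop, where the force reached about 8.6 N.
- **Out again:** I then pushed it from the front side with at most about 3 N along the slot. The force rose and fell three times, 9 mm apart, once for each click.
- **Lever position:** The final wrist picture puts the lever at 27.4 mm, against 27 mm wanted.
- **Carriage:** Comparing pictures from before and after shows less than 1 pixel of shift, which is under about 1 mm.
- **Arm:** It stands clear above the machine, with contact force at noise level.

The check after the second push read 13.4 mm rather than 18 mm. At that point the lever was still resting on the finger just short of half-way, and it moved on normally with the next push. I did not measure the cones or hand tools again at the end, but the arm worked only over the carriage.

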